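# Stack the third roller and hold the sprung guard at its index

### The arm

A 6-joint arm with a two-finger parallel gripper is mounted at the origin on a cart in front of the work surface, level with it; the furniture and walls round the work are solid. World frame = base frame: x ahead of the robot, y to its left, z up, the work surface at z = 0. Lengths are in mm, angles in rad, forces in N, time in s.
With the tool pointing down it reaches from about 375 to 750 mm from the base axis. Payload 9 kg.
Tool frame: the origin (TCP) lies at the very end of the fingers, on their centre line; the grasp point (between the pads) lies 19 mm behind it (bot.grasp_offset is the distance from the TCP to the grasp point, in mm); z points along the fingers, x is the direction in which the jaws open and shut, and the axes are right-handed (so a half turn about z gives the same grasp; the last joint's range is limited). The gripper opens to 85 mm and grips with 20 to 120 N. Pads are 22 mm wide; open, the fingers measure 114 mm over their backs; the gripper's body (76 mm by 85 mm) begins 54 mm behind the grasp point. The pads swing forward as they close: fully open they stand 13 mm farther back than shut.
Start: joints at [-0.218, 0.104, 0.097, 1.564, 0, 1.353], TCP at [600.031, 0.003, 231.331] pointing down, gripper open.
Joint ranges: [-2.99, 2.99], [-0.84, 1.86], [-1.1, 1.16], [-1.84, 2.11], [-1.51, 1.56], [-3.14, 3.14]. Speed limits (rad/s): [2.22, 2.22, 2.57, 3.14, 3.14, 3.14].

### API

Orientations are given as a rotation vector (axis times angle).
In Python, from rig import bot gives the robot as it stands.
- The arm moves only by the shell command python3 -m handwheel 'ROWS' [FORCE]. ROWS is a JSON object of lists of equal length, an entry for each row: "translation": the shift along the world's x, y, z in m, a list of three; "delta_rot": the turn, a rotation vector about the world's x, y, z in rad, a list of three; "jaw": the opening, from -1 (shut) to 1 (fully open). In form: {"translation": [[x, y, z], ...], "delta_rot": [[ax, ay, az], ...], "jaw": [jaw, ...]}. A call has 1 to 20 rows; each row is the pose to reach, as a shift and turn from the pose measured when the call began; what a row does not reach only later rows make up. A row lasts 1/10 s, in which the tool goes at most 50 mm and 8.59 degrees, less where a joint would pass 70% of its speed; a pose out of reach is approached as far as the arm can. A call with a gripper value outside its range is refused whole. The fingers move at their own pace and stop on an object; FORCE is the grip in N (left out, the last holds). Time passes only in rows, so rows that repeat a pose let the fingers close. It gives the time, the measured TCP pose, the force and the opening at its end, in the units of the state.
- bot.get_obs(): the state, without advancing time (a new reading comes with each control period).
- bot.read_camera(name): name is "scene" or "side" or "wrist"; returns a dict with "color" (420x560x3 uint8, red, green, blue), "fx", "fy", "cx", "cy" (pixels), "dist_coeffs" ([k1, k2, p1, p2, k3] as OpenCV has them; the pictures are not rectified), "rvec" (rotation vector, rad) and "tvec" (3), from world to camera coordinates, as OpenCV has them; the wrist camera has in their place "T_tool_cam" (4x4, takes a point from camera to tool coordinates, whose origin is the TCP and whose axes are the tool frame's). Camera axes: x right, y down, z forward; pixel columns grow to the right and rows downward; lengths in mm; the calibration is good to about 2 mm. A picture is of the moment at which its call begins: read the wrist's pose just before it. There is no depth.
- bot.close_job(): hands the job in, once; it reports no verdict.
The state is a dict: "clock": time; "joint_positions": joint angles; "joint_velocities": joint speeds; "joint_torque": joint torques, N m; "ee_pos": TCP position; "tcp_rot": TCP orientation; "force": force on the tool from outside, world axes, zero at the start; "moment": the same for the moment, N m; "gripper_width": opening from 0.0 (shut) to 1.0 (fully open).
Only numpy, scipy, OpenCV 4.12 (cv2) and the standard library are available. Lean on these libraries where they do the work, as an engineer would, in place of code of your own. Each camera call takes 0.05 s, during which the arm holds its last target.

### The job

Lay the spare roller from the wooden rest on top of the two rollers in the fixture's cradle, in the groove between them, with its ends about level with theirs, and let it go. Then pull the fixture's spring-return guard by its bar handle towards the front, over the stack, until the pointer fin on the guard stands in line with the fin of the index block, and keep it there: finish while still holding the handle, because the guard springs back when released. Leave the other things on the desk where they are.

Things in the scene. Friction and masses are not known exactly. Their poses are not given: they have to be found in the camera images.
- fixture: Fixed stacking fixture, grey base plate 250 x 220 x 10 mm from x = -75 to +175 mm. Origin at desk height under the middle of the cradle; x along the cradled rollers to the rear (roughly away from the robot), y to its left. Rails along x at y = +-70 mm, 22 mm high. Cradle side strips, 22 mm high, at y = +-39 to +-49 mm; end lips 16 mm high at x = +-35 mm.
- groove (a point): Where the centre of the third roller comes when seated: over the middle of the cradle, 65 mm above the desk. Axes as the fixture, the roller lies along x. Finger tips lower than 52 mm above the desk here would hit the lower rollers, whose centres are 30 mm and tops 50 mm above the desk.
- roller_spare_mid (a point): Centre of the spare roller: a plain aluminium cylinder 40 mm in diameter and 60 mm long (about 0.2 kg), lying loose in the wooden rest at the start, its centre 26 mm above the desk. Its x axis is the cylinder's axis, level.
- roller_left_mid (a point): Centre of the left one of the two rollers lying in the cradle, the same size as the spare one; loose; x axis along the cylinder. It must stay in the cradle.
- roller_right_mid (a point): Centre of the right roller in the cradle, as the left one.
- rest: Fixed wooden rest of the spare roller, a board 80 x 56 x 6 mm with two low strips, 11 mm high in all; origin under its middle at desk height, x along the roller.
- guard (a joint): Travel of the guard (m): 0 home at the rear, up to 0.14 pulled to the fixture's -x. Its spring draws it home: 3 N at home, 60 N/m more with travel, 9 to 11 N at the index. A portal on the rails with a clear top plate 100 x 156 mm, underside 95 mm, frame top 103 mm above the desk; it passes 10 mm over the stacked rollers. At home its front edge is at x = +65 mm of the fixture.
- guard_handle (a point): Middle of the guard's handle: a level steel bar 12 mm thick, 84 mm long along the fixture's y, centred 134 mm above the desk, on two posts 72 mm apart (64 mm clear between them), with 25 mm clear height between bar and guard. At home at x = +78 mm, y = 0 of the fixture. Axes as the fixture.
- pointer (a point): Pointer: outer end of a small upright steel fin, 3 mm thick, 20 mm long, at the foot of the guard's left side, 31 mm above the desk; moves with the guard. Axes as the fixture. At home it is at x = +95 mm, y = +96 mm of the fixture.
- mark (a point): Index: inner edge of the upright steel fin, 3 mm thick, on the dark steel index block fixed on the fixture's left margin, 31 mm above the desk; differs from start to start, x = -30 to 0 mm in the fixture. Axes as the fixture. In line when pointer and index have the same x in the fixture, after 95 to 125 mm of pull.
- screw_jar: Bystander: jar of screws with black lid, 56 mm wide, 58 mm high; origin under its middle.
- tape_black: Bystander: roll of black tape lying flat, 66 mm wide, 19 mm high; origin under its middle.
- eraser: Bystander: eraser, 21 x 46 x 12 mm, in front of the fixture; origin under its middle.
- small_board: Bystander: small circuit board with terminals, 26 x 46 x 16 mm, on the right; origin under its middle.
There are look-alikes about, which are no part of the job. What is shaped like the part that bears roller_right_mid but pink or turquoise is not meant. What is shaped like the part that bears roller_spare_mid but pink is not meant.

How it is judged (in metres and radians):
On the way:
1. the spare roller lies in the groove on the two cradled rollers, let go, with the guard still at home (y of roller_left_mid in the frame of fixture between 0.014 and 0.026 m and z of roller_left_mid in the frame of fixture between 0.025 and 0.035 m and y of roller_right_mid in the frame of fixture between -0.026 and -0.014 m and z of roller_right_mid in the frame of fixture between 0.025 and 0.035 m and x of roller_spare_mid in the frame of fixture between -0.015 and 0.015 m and y of roller_spare_mid in the frame of fixture between -0.007 and 0.007 m and z of roller_spare_mid in the frame of fixture between 0.059 and 0.069 m and angle between the x axis of roller_spare_mid and the x axis of fixture, either way round below 0.15 rad and contact force between the fingers and roller_spare below 0.1 N and value of joint guard below 0.02 m and linear speed of roller_spare below 0.02 m/s), for 0.2 s.
At the end, for the whole second after the job is handed in: Spare roller in the groove of the two cradled ones (15 mm lengthwise, 7 mm sideways, 6 mm in height, 0.15 rad), those within 6 mm of their places; guard pointer within 5 mm of the index, at rest, held by the fingers (over 2 N); spare roller untouched (y of roller_left_mid in the frame of fixture between 0.014 and 0.026 m and z of roller_left_mid in the frame of fixture between 0.025 and 0.035 m and y of roller_right_mid in the frame of fixture between -0.026 and -0.014 m and z of roller_right_mid in the frame of fixture between 0.025 and 0.035 m and x of roller_spare_mid in the frame of fixture between -0.015 and 0.015 m and y of roller_spare_mid in the frame of fixture between -0.007 and 0.007 m and z of roller_spare_mid in the frame of fixture between 0.059 and 0.069 m and angle between the x axis of roller_spare_mid and the x axis of fixture, either way round below 0.15 rad and x of pointer in the frame of mark between -0.005 and 0.005 m and velocity of joint guard between -0.01 and 0.01 m/s and contact force between the fingers and guard above 2 N and contact force between each of the arm, the fingers and roller_spare below 0.1 N); the arm keeps its last pose, push and grip.
It fails at once if a bystander was moved by more than 30 mm (distance of any of screw_jar, tape_black, eraser, small_board from where it was at the start of the episode above 0.03 m).
It also fails if it takes over 45 s, if anything falls off the work surface, if the arm or the gripper's body presses on something with over 40 N, if the wrist force passes 120 N, or if a joint passes its speed limit or range.

## Working session

There is one attempt and no reset: what is moved stays moved. The work goes in short steps, Python scripts to look and compute and a shell command to move; the robot and the scene stay as the last step left them, time stands still between calls to the robot, and variables do not carry over. Pictures are saved under pics/ and viewed, and the job is handed in when it is done.

```bash
ls; mkdir -p pics; python3 - <<'E'
from rig import bot
import cv2
print(bot.get_obs())
for n in ["scene","side","wrist"]:
    c=bot.read_camera(n)
    cv2.imwrite(f"pics/{n}0.png",c["color"][:,:,::-1])
    print(n,{k:v for k,v in c.items() if k!="color"})
E
```

```text
pics
{'clock': 0.0, 'joint_positions': array([-2.17699023e-01,  1.04711619e-01,  9.64658884e-02,  1.56391284e+00,
        8.29443259e-06,  1.35310203e+00]), 'joint_velocities': array([ 6.16546295e-05, -1.20262634e-03,  1.97843710e-03,  7.44592902e-04,
        7.78840722e-04,  1.09362699e-03]), 'joint_torque': array([ 7.03431251e-04, -5.56934094e+01,  5.03644359e+01,  1.70058967e-02,
       -2.22691165e-04, -8.28643181e-07]), 'ee_pos': array([5.99660233e+02, 8.78553706e-02, 2.30513261e+02]), 'tcp_rot': array([-3.14128964e+00,  7.43613740e-06,  2.08628117e-03]), 'force': array([ 0.03484546,  1.05981199, -0.02571063]), 'moment': array([-0.04912028,  0.01091472,  0.00824566]), 'gripper_width': 1.002902366204888}
scene {'fx': 535.839179270612, 'fy': 535.839179270612, 'cx': 278.39183169502246, 'cy': 213.9109775124539, 'dist_coeffs': array([-0.1067887,  0.       ,  0.       ,  0.       ,  0.       ]), 'rvec': array([ 2.0632376 , -0.81344653,  0.42885752]), 'tvec': array([-318.69117577,  341.60677721,  952.7291202 ])}
side {'fx': 463.353804090484, 'fy': 463.353804090484, 'cx': 276.4925664357197, 'cy': 202.5104467063852, 'dist_coeffs': array([-0.10342249,  0.        ,  0.        ,  0.        ,  0.        ]), 'rvec': array([ 2.17493927, -0.10796469,  0.03166732]), 'tvec': array([-544.4848078 ,  187.17435329, 1299.0016861 ])}
wrist {'fx': 315.66528139825465, 'fy': 315.66528139825465, 'cx': 279.9438829240656, 'cy': 212.6414413449732, 'dist_coeffs': array([-0.03789137,  0.        ,  0.        ,  0.        ,  0.        ]), 'T_tool_cam': array([[ 9.99999852e-01, -4.13458127e-04, -3.53499438e-04,
         7.80147999e-02],
       [ 5.01923282e-04,  9.51845643e-01,  3.06577266e-01,
        -7.95747471e+01],
       [ 2.09720038e-04, -3.06577398e-01,  9.51845710e-01,
        -1.41636433e+02],
       [ 0.00000000e+00,  0.00000000e+00,  0.00000000e+00,
         1.00000000e+00]])}
```

View pics/scene0.png

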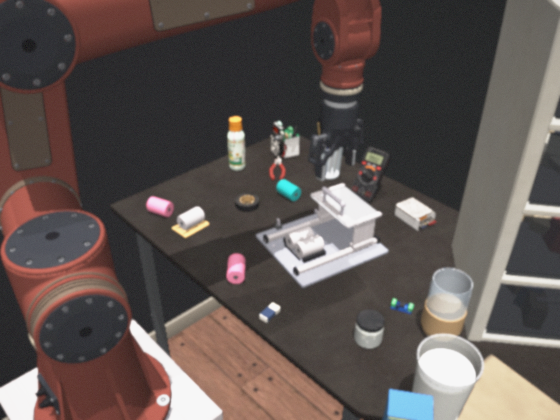

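View pics/side0.png

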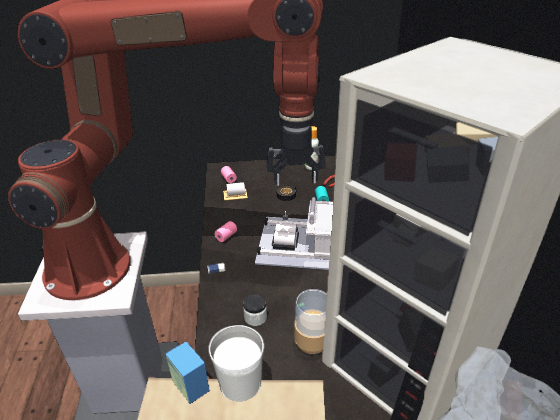

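View pics/wrist0.png

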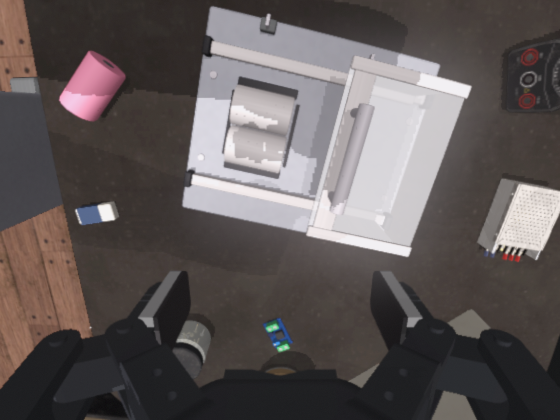

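Scene view: silver spare on the wooden rest at (190,218). Look-alikes are pink (160,206), pink (237,268) and turquoise (289,190). The fixture is at about (320,240) with two silver rollers in its cradle. The side view has the rest at (235,190). In the wrist view the cradle rollers are at about (262,110) and (255,150), the handle bar at (352,157) and the index block at (268,25).

```bash
cat > h.py <<'E'
from rig import bot
import cv2, numpy as np
from scipy.spatial.transform import Rotation as R
def K(c): return np.array([[c["fx"],0,c["cx"]],[0,c["fy"],c["cy"]],[0,0,1]])
def snap(n):
    o=bot.get_obs(); c=bot.read_camera(n)
    if n=="wrist":
        T=np.eye(4);T[:3,:3]=R.from_rotvec(o["tcp_rot"]).as_matrix();T[:3,3]=o["ee_pos"]
        W=T@c["T_tool_cam"]; c["Rwc"]=W[:3,:3]; c["o"]=W[:3,3]
    else:
        r=cv2.Rodrigues(c["rvec"])[0]; c["Rwc"]=r.T; c["o"]=-r.T@np.ravel(c["tvec"])
    return c
def ray(c,uv):
    p=cv2.undistortPoints(np.array([[uv]],float),K(c),c["dist_coeffs"]).ravel()
    d=c["Rwc"]@np.array([p[0],p[1],1]); return c["o"],d/np.linalg.norm(d)
def onz(c,uv,z):
    o,d=ray(c,uv); return o+d*(z-o[2])/d[2]
def tri(l):
    A=np.zeros((3,3));b=np.zeros(3);rs=[ray(c,u) for c,u in l]
    for o,d in rs:
        P=np.eye(3)-np.outer(d,d);A+=P;b+=P@o
    x=np.linalg.solve(A,b); return x,[np.linalg.norm(np.cross(x-o,d)) for o,d in rs]
def proj(c,p):
    r=c["Rwc"].T; return cv2.projectPoints(np.array([p],float),cv2.Rodrigues(r)[0],-r@c["o"],K(c),c["dist_coeffs"])[0].ravel()
def save(c,name,box=None,s=1):
    im=c["color"][:,:,::-1]
    if box: im=im[box[1]:box[3],box[0]:box[2]]
    cv2.imwrite("pics/"+name+".png",cv2.resize(im,None,fx=s,fy=s,interpolation=cv2.INTER_CUBIC))
E
python3 - <<'E'
from h import *
np.set_printoptions(precision=1,suppress=True)
s=snap("scene");d=snap("side");w=snap("wrist")
for u,z in [((210,8),10),((183,205),10),((308,230),10)]: print(onz(w,u,z))
print("spare",onz(s,(190,215),40),onz(d,(235,187),40),tri([(s,(190,217)),(d,(235,188))]))
save(s,"sc1",(130,180,270,280),5);save(d,"sd1",(200,150,300,230),6)
save(w,"w1",(170,0,480,260),2.5)
E
```

```text
[528.9 180.9  10. ]
[483.1 -27.5  10. ]
[634.1 -59.6  10. ]
spare [431.7 324.5  40. ] [435.3 314.1  40. ] (array([434.9, 330.4,  27.3]), [np.float64(1.4905463545095032), np.float64(1.4905463545093554)])
```

View pics/sc1.png

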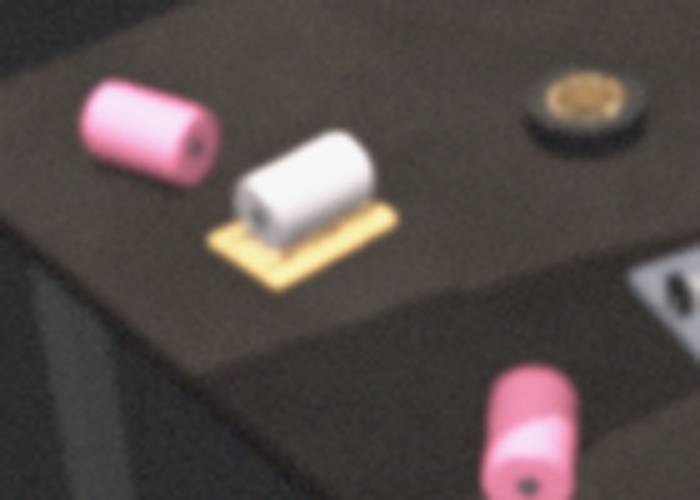

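View pics/sd1.png

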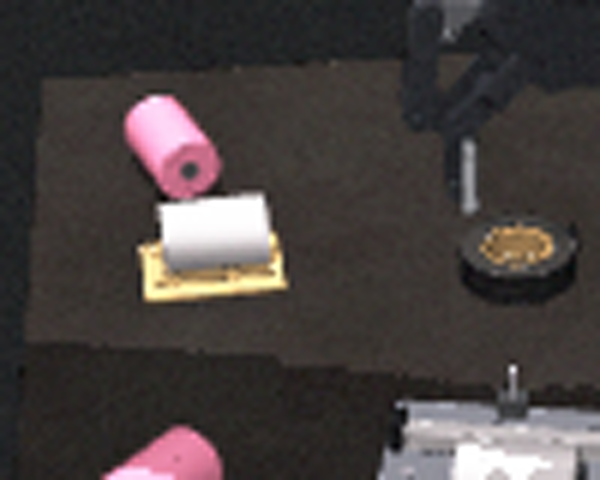

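View pics/w1.png

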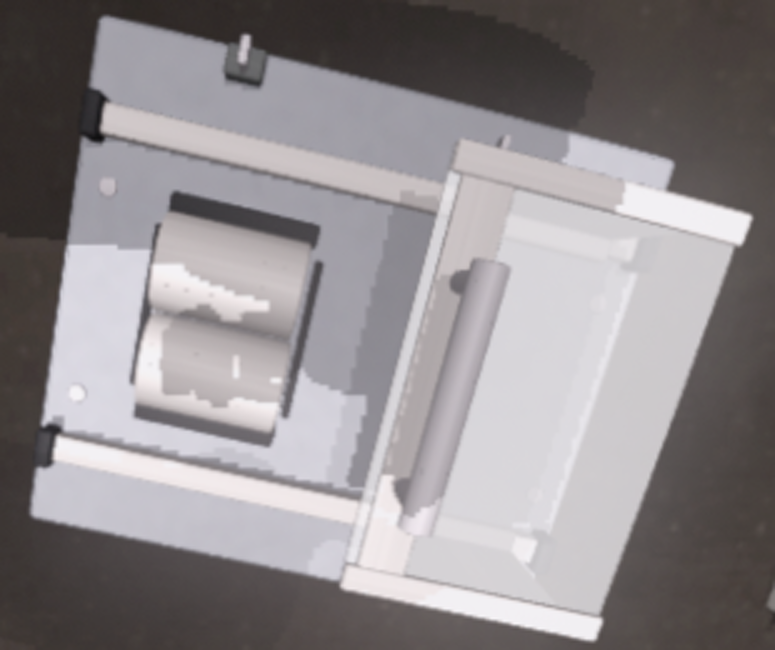

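```bash
python3 - <<'E'
from h import *
import pickle
pickle.dump(snap("wrist"),open("wA.pkl","wb"))
E
python3 -m handwheel '{"translation":[[-0.025,0.03,0.01],[-0.05,0.06,0.02],[-0.05,0.06,0.02],[-0.05,0.06,0.02],[-0.05,0.06,0.02]],"delta_rot":[[0,0,0],[0,0,0],[0,0,0],[0,0,0],[0,0,0]],"jaw":[1,1,1,1,1]}'
python3 - <<'E'
from h import *
import pickle
c=snap("wrist");pickle.dump(c,open("wB.pkl","wb"));save(c,"wB",None,1.4)
E
python3 -m handwheel '{"translation":[[-0.02,0.05,0],[-0.04,0.1,0],[-0.06,0.14,0],[-0.08,0.18,0],[-0.1,0.23,0],[-0.115,0.27,0],[-0.115,0.27,0],[-0.115,0.27,0],[-0.115,0.27,0]],"delta_rot":[[0,0,0],[0,0,0],[0,0,0],[0,0,0],[0,0,0],[0,0,0],[0,0,0],[0,0,0],[0,0,0]],"jaw":[1,1,1,1,1,1,1,1,1]}'
python3 - <<'E'
from h import *
import pickle
c=snap("wrist");pickle.dump(c,open("wC.pkl","wb"));save(c,"wC",None,1.4)
E
```

```text
clock: 0.85
ee_pos: [550.2, 59.5, 250.8]
tcp_rot: [3.141, -0.001, -0.001]
force: [-0.3, 0.3, 0.2]
gripper_width: 1.002
clock: 1.8
ee_pos: [436.0, 328.4, 250.2]
tcp_rot: [3.141, -0.003, -0.002]
force: [0.0, 0.4, -0.8]
gripper_width: 1.0
```

View pics/wB.png

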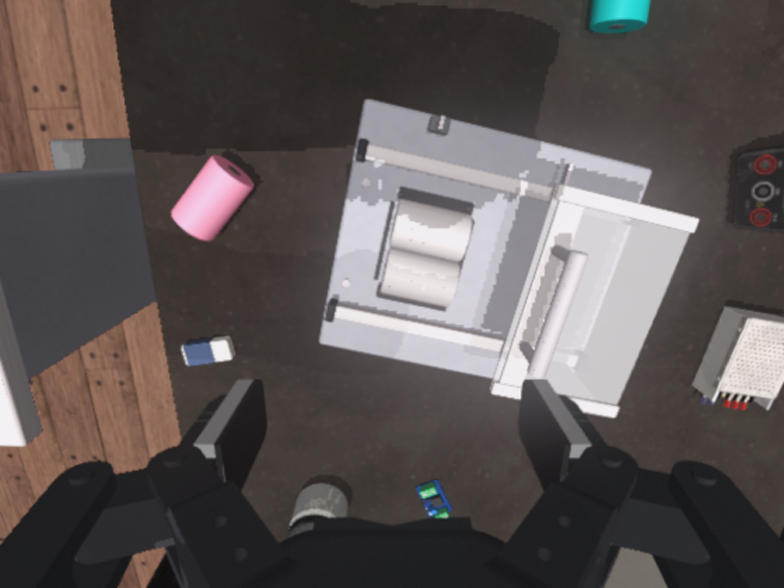

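View pics/wC.png

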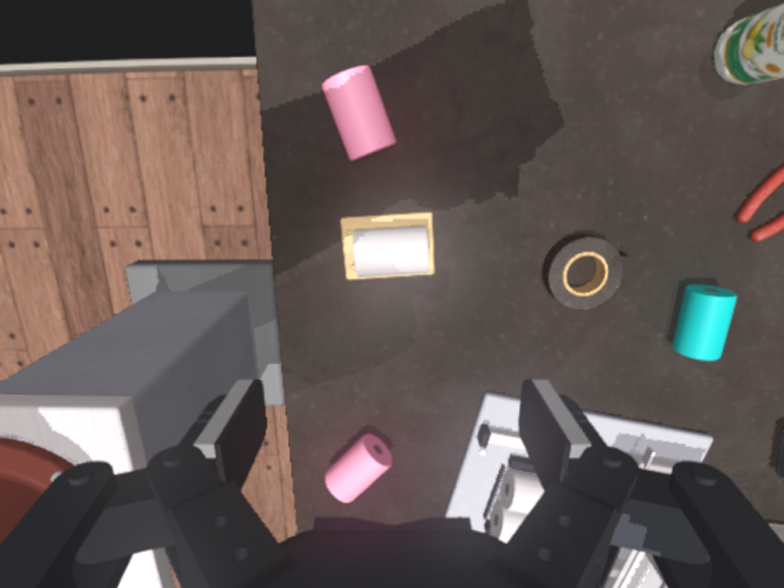

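wC: the silver roller lies on the wooden rest at about (388,250)/1.4. Pink ones are at (360,112) and (358,468), turquoise at (705,322). The choice is the silver one; next is a close crop and a measurement.

```bash
python3 - <<'E'
from h import *
import pickle
np.set_printoptions(precision=1,suppress=True)
c=pickle.load(open("wC.pkl","rb"));save(c,"wCc",(230,140,325,210),8)
im=c["color"].astype(int);hsv=cv2.cvtColor(c["color"],cv2.COLOR_RGB2HSV)
m=np.zeros(hsv.shape[:2],np.uint8);m[140:210,230:325]=255
wood=((hsv[...,1]>70)&(hsv[...,2]>120)&(m>0)).astype(np.uint8)
silver=((hsv[...,1]<50)&(hsv[...,2]>130)&(m>0)).astype(np.uint8)
for n,k,z in(("wood",wood|silver,6),("silver",silver,30)):
    cs=max(cv2.findContours(k,0,2)[0],key=cv2.contourArea);r=cv2.minAreaRect(cs);b=cv2.boxPoints(r)
    P=np.array([onz(c,u,z) for u in b]);print(n,r,P[:,:2].tolist(),P.mean(0),[np.linalg.norm(P[i]-P[i-1]) for i in range(4)])
    print([np.degrees(np.arctan2(*(P[i]-P[i-1])[[1,0]])) for i in range(4)])
E
```

```text
wood ((276.783203125, 175.24777221679688), (45.43247604370117, 65.78729248046875), 86.18592071533203) [[390.15976546455914, 357.49967557226364], [469.7489409510464, 362.557286185258], [474.92622292456207, 305.9024959466983], [391.8207601114057, 300.3489932571898]] [431.7 331.6   6. ] [np.float64(57.17481431797872), np.float64(79.7497102172261), np.float64(56.890856080819276), np.float64(83.29081186728396)]
[np.float64(91.66474304752978), np.float64(3.636055089361476), np.float64(-84.77864455049492), np.float64(-176.17690720313348)]
silver ((278.7124328613281, 179.18585205078125), (33.72513198852539, 53.81386947631836), 86.18592071533203) [[402.1711270732971, 349.8930077595267], [463.76264094681903, 353.85352612101013], [467.2355653653424, 314.10413500278116], [403.6218735295147, 309.8603484242845]] [434.2 331.9  30. ] [np.float64(40.05893756369212), np.float64(61.71871909659088), np.float64(39.90081826587916), np.float64(63.755090098810776)]
[np.float64(92.07543770616809), np.float64(3.6792243436817733), np.float64(-85.00671856647577), np.float64(-176.18334825272993)]
```

View pics/wCc.png

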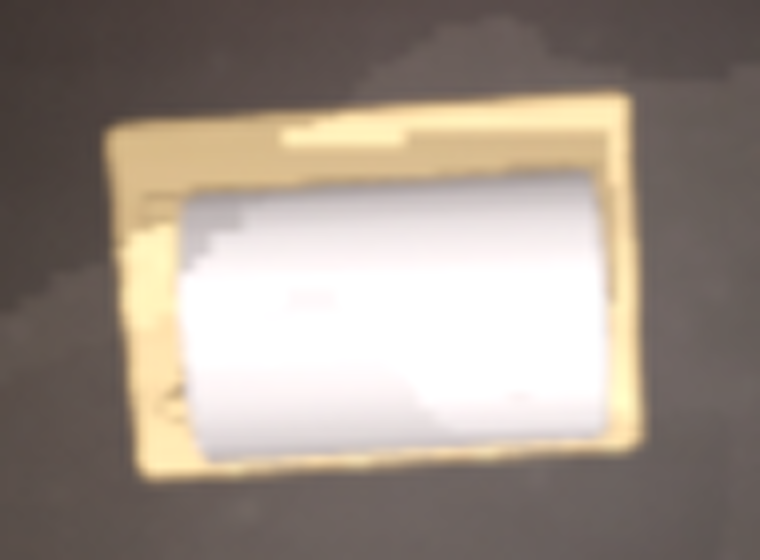

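Spare roller: centre about (434,331), height 27 by triangulation, axis yaw about +3.6°, seen size 62x40, all consistent with the text. Next I turn the jaws across the axis and drop to an intermediate height for a second look.

```bash
python3 -m handwheel '{"translation":[[0,0,0],[0,0,0],[0,0,0],[0,0,0],[-0.002,0.003,-0.03],[-0.002,0.003,-0.06],[-0.002,0.003,-0.09],[-0.002,0.003,-0.11],[-0.002,0.003,-0.13],[-0.002,0.003,-0.13],[-0.002,0.003,-0.13],[-0.002,0.003,-0.13],[-0.002,0.003,-0.13],[-0.002,0.003,-0.13]],"delta_rot":[[0,0,0.15],[0,0,0.3],[0,0,0.45],[0,0,0.6],[0,0,0.75],[0,0,0.9],[0,0,1.05],[0,0,1.2],[0,0,1.35],[0,0,1.5],[0,0,1.635],[0,0,1.635],[0,0,1.635],[0,0,1.635]],"jaw":[1,1,1,1,1,1,1,1,1,1,1,1,1,1]}'
python3 - <<'E'
from h import *
import pickle
c=snap("wrist");pickle.dump(c,open("wD.pkl","wb"));save(c,"wD",None,1.4)
s=snap("scene");save(s,"sD",(130,130,300,280),4)
print(bot.get_obs()["joint_positions"])
E
```

```text
clock: 3.25
ee_pos: [434.5, 330.7, 120.4]
tcp_rot: [2.156, 2.283, -0.0]
force: [0.5, -0.4, -0.4]
gripper_width: 0.998
[ 4.12209648e-01 -5.16691956e-02 -2.62221749e-01  1.35999112e+00
 -1.27737612e-03  3.53068634e-01]
```

View pics/wD.png

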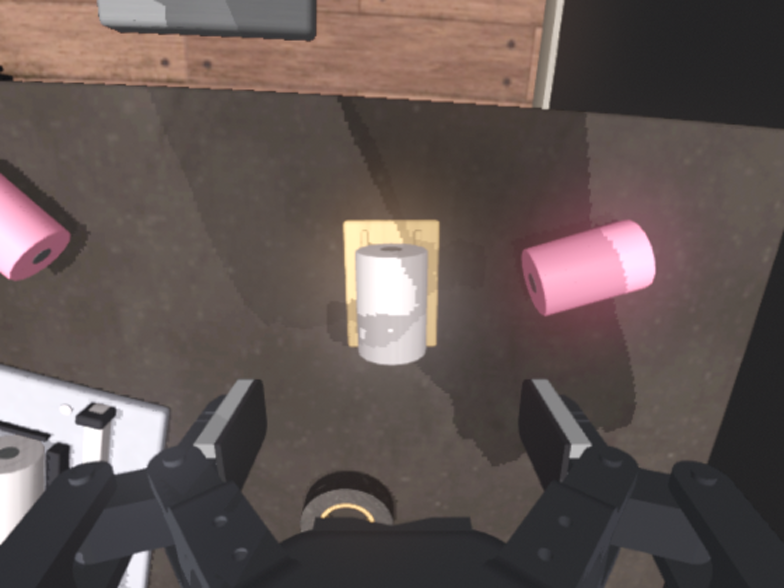

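View pics/sD.png

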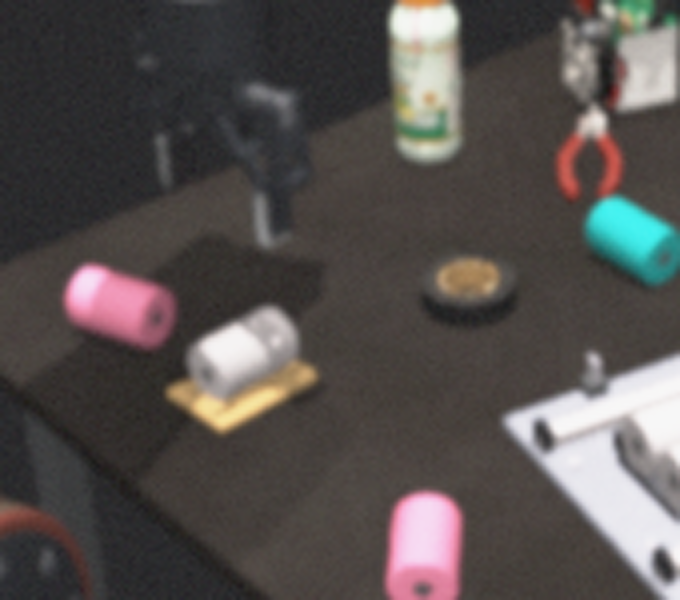

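The jaw centre line (col 392) sits on the roller (cols 356–427, axis vertical in the picture), so the yaw is right. I'll descend and grip.

```bash
python3 -m handwheel '{"translation":[[0,0,-0.03],[0,0,-0.06],[0,0,-0.085],[0,0,-0.1],[0,0,-0.105],[0,0,-0.105],[0,0,-0.105],[0,0,-0.105],[0,0,-0.105],[0,0,-0.105],[0,0,-0.105],[0,0,-0.105],[0,0,-0.105],[0,0,-0.105]],"delta_rot":[[0,0,0],[0,0,0],[0,0,0],[0,0,0],[0,0,0],[0,0,0],[0,0,0],[0,0,0],[0,0,0],[0,0,0],[0,0,0],[0,0,0],[0,0,0],[0,0,0]],"jaw":[1,1,1,1,1,1,0,-0.5,-1,-1,-1,-1,-1,-1]}' 40
python3 - <<'E'
from h import *
c=snap("wrist");save(c,"wE",None,1.4)
E
```

```text
clock: 4.75
ee_pos: [435.0, 331.3, 16.6]
tcp_rot: [2.153, 2.285, 0.002]
force: [-1.2, 0.1, 5.4]
gripper_width: 0.456
```

View pics/wE.png

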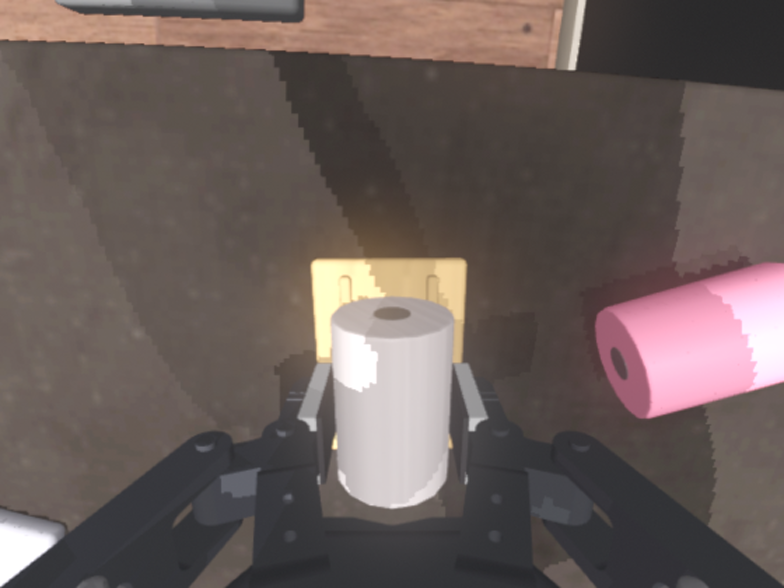

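Gripped (opening 0.456, about 39 mm) with the roller centred between the pads. Now the fixture, from the start view and wB.

```bash
python3 - <<'E'
from h import *
import pickle
np.set_printoptions(precision=1,suppress=True)
A=pickle.load(open("wA.pkl","rb"));B=pickle.load(open("wB.pkl","rb"))
e=snap("wrist"); h=onz(e,(392/1.4,313/1.4),27); print("spare near end",h,"tcp",bot.get_obs()["ee_pos"])
save(B,"wBc",(220,60,400,290),2.6)
pts={"FL":((211.2,6.8),(261.4,70.7)),"FR":((182.8,206.4),(228.6,245)),"RL":((438.8,65.2),(465,122.1))}
for n,(a,b) in pts.items(): print(n,tri([(A,a),(B,b)]),onz(A,a,10),onz(B,b,10))
E
python3 -m handwheel '{"translation":[[0,0,0.03],[0,0,0.06],[0,0,0.1],[0,0,0.14],[0,0,0.16],[0,0,0.16]],"delta_rot":[[0,0,0],[0,0,0],[0,0,0],[0,0,0],[0,0,0],[0,0,0]],"jaw":[-1,-1,-1,-1,-1,-1]}'
```

```text
spare near end [403.8 330.4  27. ] tcp [435.  331.3  16.6]
FL (array([529.2, 183.5,   4.4]), [np.float64(0.008293895587758211), np.float64(0.008293895587867205)]) [530.2 181.9  10. ] [529.4 182.9  10. ]
FR (array([481.8, -30.2,   6.9]), [np.float64(0.0071915401185220695), np.float64(0.007191540118539025)]) [482.8 -29.3  10. ] [482.3 -28.9  10. ]
RL (array([770.4, 128.2,   7.6]), [np.float64(0.01847543401394414), np.float64(0.01847543401413565)]) [769.2 127.9  10. ] [769.  128.3  10. ]
clock: 5.45
ee_pos: [436.6, 332.0, 180.2]
tcp_rot: [2.152, 2.283, 0.01]
force: [-0.1, -1.1, -2.5]
gripper_width: 0.447
```

View pics/wBc.png

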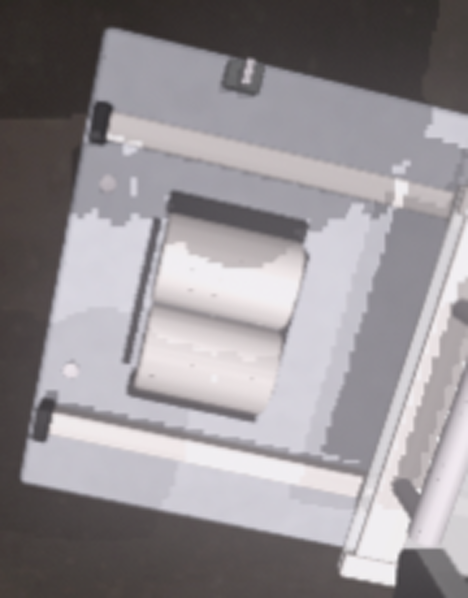

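Fixture yaw is about -12.7° and its origin about (577, 60); plate corners triangulate at z 4–8 (10 expected, within calibration). Next I carry the roller above the groove and check there.

```bash
python3 -m handwheel '{"translation":[[0.018,-0.034,0],[0.036,-0.068,0],[0.054,-0.102,0],[0.072,-0.136,0],[0.09,-0.17,0],[0.108,-0.204,0],[0.124,-0.238,0],[0.134,-0.26,0],[0.141,-0.272,0],[0.141,-0.272,0],[0.141,-0.272,0],[0.141,-0.272,0]],"delta_rot":[[0,0,-0.04],[0,0,-0.08],[0,0,-0.12],[0,0,-0.16],[0,0,-0.2],[0,0,-0.24],[0,0,-0.281],[0,0,-0.281],[0,0,-0.281],[0,0,-0.281],[0,0,-0.281],[0,0,-0.281]],"jaw":[-1,-1,-1,-1,-1,-1,-1,-1,-1,-1,-1,-1]}'
python3 - <<'E'
from h import *
import pickle
c=snap("wrist");pickle.dump(c,open("wF.pkl","wb"));save(c,"wF",None,1.4)
s=snap("scene");pickle.dump(s,open("sF.pkl","wb"));save(s,"sF",(230,150,420,300),4)
E
```

```text
clock: 6.65
ee_pos: [577.1, 61.2, 179.9]
tcp_rot: [2.449, 1.961, 0.009]
force: [0.7, 0.5, -1.9]
gripper_width: 0.451
```

View pics/wF.png

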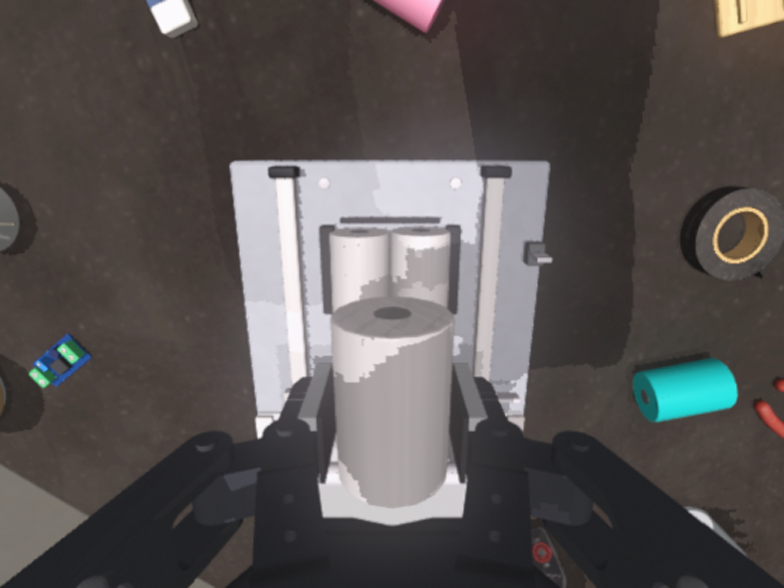

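View pics/sF.png

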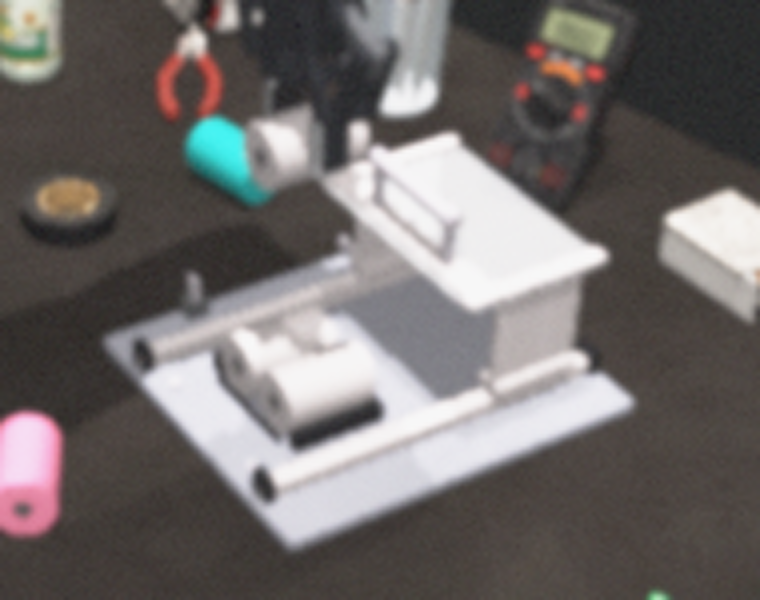

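```bash
python3 - <<'E'
from h import *
import pickle
np.set_printoptions(precision=1,suppress=True)
c=pickle.load(open("wF.pkl","rb"));B=pickle.load(open("wB.pkl","rb"))
w=lambda u,v,z:onz(c,(u/1.4,v/1.4),z)
a=np.radians(-12.7);Rf=np.array([[np.cos(a),-np.sin(a)],[np.sin(a),np.cos(a)]]);O=np.array([577,60.4])
f=lambda p:(p[:2]-O)@Rf
for n,u,v,z in [("FL",550,161,10),("FR",231,162,10),("holeR",361,231,30),("holeL",420,230,30),("gap mid",390,260,36),("spare hole",392,313,191),("postL",496,172,20),("postR",284,172,20),("lipfront",390,219,16)]:
    p=w(u,v,z);print(n,p,f(p))
print("tri FL",tri([(c,(550/1.4,161/1.4)),(B,(261.4,70.7))])[0],"FR",tri([(c,(231/1.4,162/1.4)),(B,(228.6,245))])[0])
print("B gap",f(onz(B,(303.8,182.3),34)))
save(c,"wFc",(150,100,410,250),3)
s=pickle.load(open("sF.pkl","rb"))
print("holes tri L",tri([(c,(420/1.4,230/1.4)),(s,(230+243/4,150+361/4))]),"R",tri([(c,(361/1.4,231/1.4)),(s,(230+279/4,150+399/4))]))
print("spare tri",tri([(c,(392/1.4,313/1.4)),(s,(230+258/4,150+152/4))]))
E
```

```text
FL [527.9 183.4  10. ] [-74.9 109.2]
FR [481.1 -27.7  10. ] [ -74.1 -107.1]
holeR [543.4  49.1  30. ] [-30.3 -18.4]
holeL [551.3  87.3  30. ] [-31.   20.6]
gap mid [565.4  63.8  36. ] [-12.1   0.8]
spare hole [546.3  69.1 191. ] [-31.9   1.8]
postL [526.4 144.2  20. ] [-67.8  70.6]
postR [495.7   7.9  20. ] [-67.8 -69.1]
lipfront [541.8  69.1  16. ] [-36.2   0.7]
tri FL [528.7 183.5   8.4] FR [481.5 -29.2   7.6]
B gap [0.7 0.3]
holes tri L (array([553.7,  85.3,  30.3]), [np.float64(3.161014616490144), np.float64(3.1610146164904376)]) R (array([546.3,  46.9,  27.4]), [np.float64(3.1323691948394234), np.float64(3.132369194839409)])
spare tri (array([547.6,  68.4, 190.4]), [np.float64(1.2059750299925298), np.float64(1.205975029992615)])
```

View pics/wFc.png

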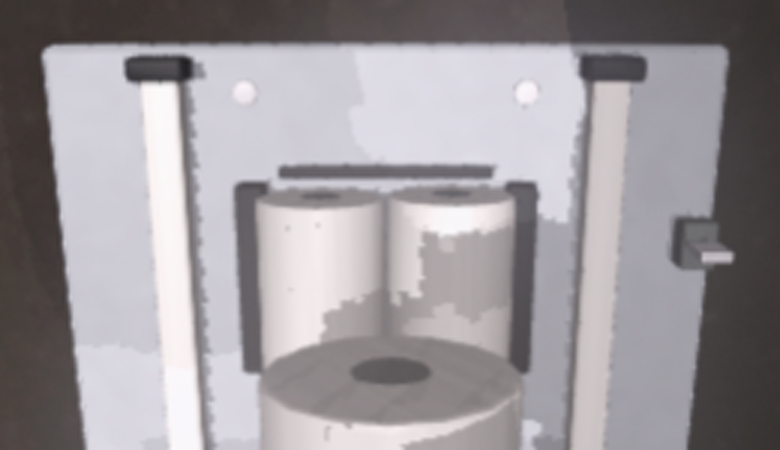

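The measurements agree: groove y about 1, cradled roller ends at x about -30.6, spare end at -31.9, y 1.8. A correction of about (0.8, -1.0) mm, then descend.

```bash
python3 -m handwheel '{"translation":[[0.001,-0.001,-0.03],[0.001,-0.001,-0.065],[0.001,-0.001,-0.095],[0.001,-0.001,-0.112],[0.001,-0.001,-0.118],[0.001,-0.001,-0.121],[0.001,-0.001,-0.121],[0.001,-0.001,-0.121],[0.001,-0.001,-0.121]],"delta_rot":[[0,0,0],[0,0,0],[0,0,0],[0,0,0],[0,0,0],[0,0,0],[0,0,0],[0,0,0],[0,0,0]],"jaw":[-1,-1,-1,-1,-1,-1,-1,-1,-1]}'
python3 - <<'E'
from h import *
c=snap("wrist");save(c,"wG",None,1.4)
s=snap("scene");save(s,"sG",(230,150,420,300),4)
E
```

```text
clock: 7.65
ee_pos: [579.1, 60.1, 60.4]
tcp_rot: [2.447, 1.96, 0.011]
force: [0.4, -0.2, -2.3]
gripper_width: 0.448
```

View pics/wG.png

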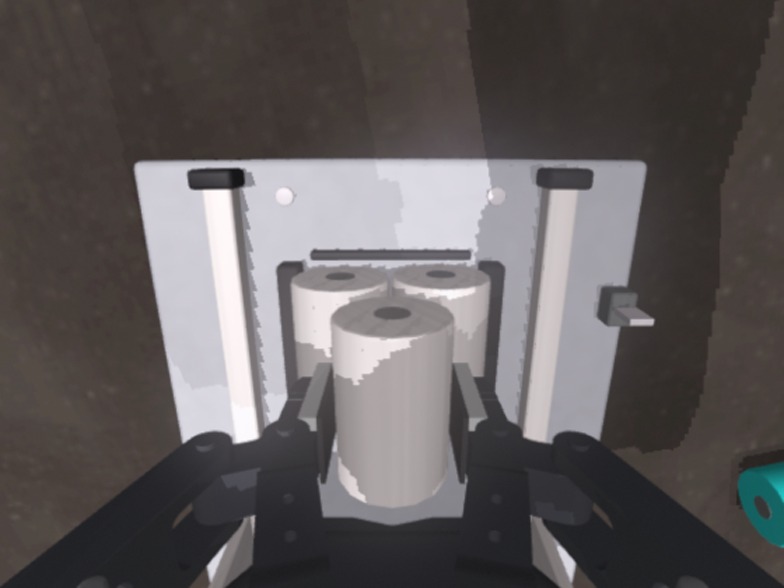

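View pics/sG.png

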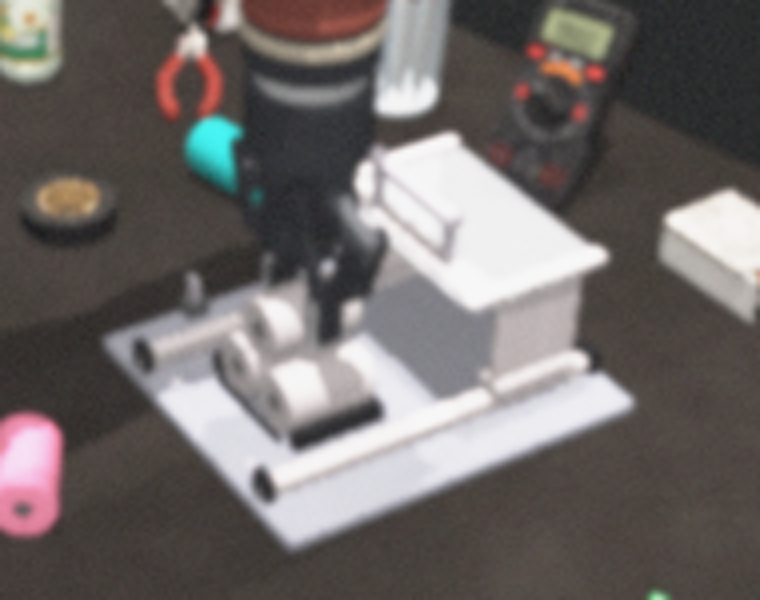

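The spare hangs centred above the groove (392 against the midpoint of the two ends, 390.5). Lower until it touches.

```bash
python3 -m handwheel '{"translation":[[0,0,-0.003],[0,0,-0.005],[0,0,-0.005],[0,0,-0.005]],"delta_rot":[[0,0,0],[0,0,0],[0,0,0],[0,0,0]],"jaw":[-1,-1,-1,-1]}'
```

```text
clock: 8.15
ee_pos: [579.1, 59.9, 55.4]
tcp_rot: [2.447, 1.96, 0.011]
force: [-0.9, -1.3, 2.7]
gripper_width: 0.449
```

Contact (force z went from -2.3 to +2.7). Release.

```bash
python3 -m handwheel '{"translation":[[0,0,0],[0,0,0],[0,0,0],[0,0,0],[0,0,0],[0,0,0],[0,0,0]],"delta_rot":[[0,0,0],[0,0,0],[0,0,0],[0,0,0],[0,0,0],[0,0,0],[0,0,0]],"jaw":[-0.05,0.1,0.3,0.6,1,1,1]}'
python3 - <<'E'
from h import *
c=snap("wrist");save(c,"wH",None,1.4)
E
```

```text
clock: 8.85
ee_pos: [579.1, 59.9, 55.4]
tcp_rot: [2.447, 1.96, 0.011]
force: [-0.4, -0.6, 0.7]
gripper_width: 0.995
```

View pics/wH.png

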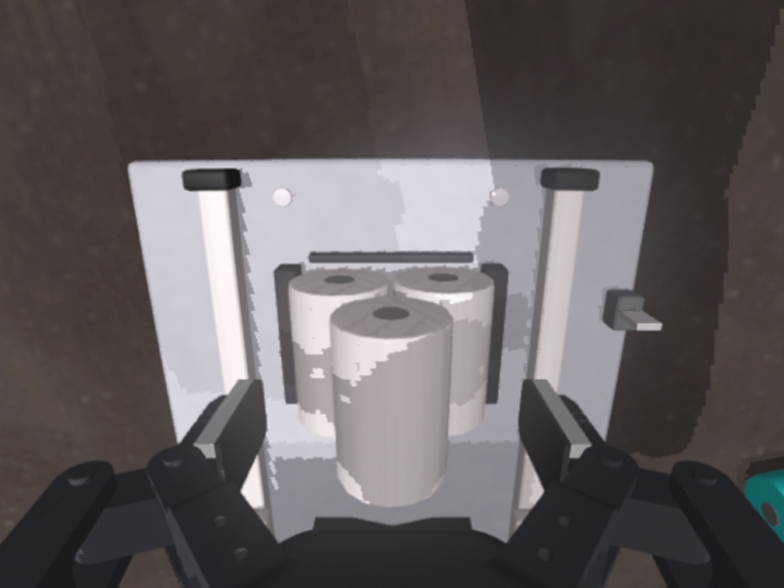

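Let go: the roller lies in the groove, hole at (391,313), cradled ends at (340,280) and (442,278). Compute the numbers and the handle position.

```bash
python3 - <<'E'
from h import *
import pickle
np.set_printoptions(precision=1,suppress=True)
c=snap("wrist");s=snap("scene");save(s,"sH",(230,150,420,300),4)
A=pickle.load(open("wA.pkl","rb"));B=pickle.load(open("wB.pkl","rb"))
a=np.radians(-12.7);Rf=np.array([[np.cos(a),-np.sin(a)],[np.sin(a),np.cos(a)]]);O=np.array([577,60.4])
f=lambda p:(p[:2]-O)@Rf
for n,u,v,z in [("spare",391,313,65),("R",340,280,30),("L",442,278,30)]: print(n,f(onz(c,(u/1.4,v/1.4),z)))
print("handle L end",tri([(A,(366,104.8)),(B,(412.1,180.7))]),"exp 134; end y42",O+Rf@np.array([78,42]))
print("bar mid",onz(A,(351.2,158.8),138),"exp",O+Rf@np.array([78,0]))
for n,p in [("L",onz(A,(366,104.8),138)),("R",onz(A,(336.8,212.8),138))]: print(n,p,f(p))
print("mark A",f(onz(A,(170+245/2.5,36/2.5),31)))
E
python3 -m handwheel '{"translation":[[0,0,0.03],[0,0,0.06],[0,0,0.09],[0,0,0.13],[0,0,0.15],[0,0,0.16],[0,0,0.16]],"delta_rot":[[0,0,0],[0,0,0],[0,0,0],[0,0,0],[0,0,0],[0,0,0],[0,0,0]],"jaw":[1,1,1,1,1,1,1]}'
```

```text
spare [-29.2   0.6]
R [-30.  -19.4]
L [-30.8  20.5]
handle L end (array([661.7,  84.1, 133.4]), [np.float64(0.4610980636509779), np.float64(0.4610980636508556)]) exp 134; end y42 [662.3  84.2]
bar mid [652.8  46.  138. ] exp [653.1  43.3]
L [660.9  84.2 138. ] [76.6 41.7]
R [644.3   3.9 138. ] [ 78.1 -40.4]
mark A [-12.7 108.6]
clock: 9.7
ee_pos: [579.7, 59.8, 216.4]
tcp_rot: [2.446, 1.959, 0.013]
force: [0.3, -0.5, -0.5]
gripper_width: 1.002
```

View pics/sH.png

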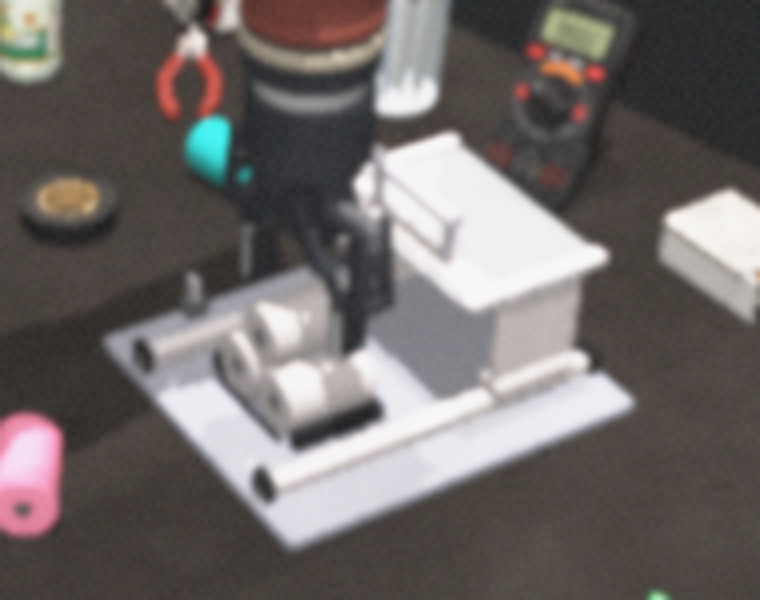

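Stack is good (spare -29.2, 0.6, which makes x about +1). Handle about (653, 44, 134). Now turn and go above it.

```bash
python3 -m handwheel '{"translation":[[0.02,-0.004,0],[0.04,-0.008,0],[0.06,-0.012,0],[0.073,-0.016,0],[0.073,-0.016,0],[0.073,-0.016,0],[0.073,-0.016,0],[0.073,-0.016,0],[0.073,-0.016,0],[0.073,-0.016,0],[0.073,-0.016,-0.02],[0.073,-0.016,-0.04],[0.073,-0.016,-0.05],[0.073,-0.016,-0.05]],"delta_rot":[[0,0,-0.15],[0,0,-0.3],[0,0,-0.45],[0,0,-0.6],[0,0,-0.75],[0,0,-0.9],[0,0,-1.05],[0,0,-1.2],[0,0,-1.35],[0,0,-1.5],[0,0,-1.572],[0,0,-1.572],[0,0,-1.572],[0,0,-1.572]],"jaw":[1,1,1,1,1,1,1,1,1,1,1,1,1,1]}'
python3 - <<'E'
from h import *
import pickle
c=snap("wrist");pickle.dump(c,open("wI.pkl","wb"));save(c,"wI",None,1.4)
s=snap("scene");save(s,"sI",(230,150,420,300),4)
E
```

```text
clock: 11.1
ee_pos: [651.1, 44.0, 163.1]
tcp_rot: [3.111, -0.346, -0.007]
force: [-0.2, -0.6, 0.2]
gripper_width: 1.001
```

View pics/wI.png

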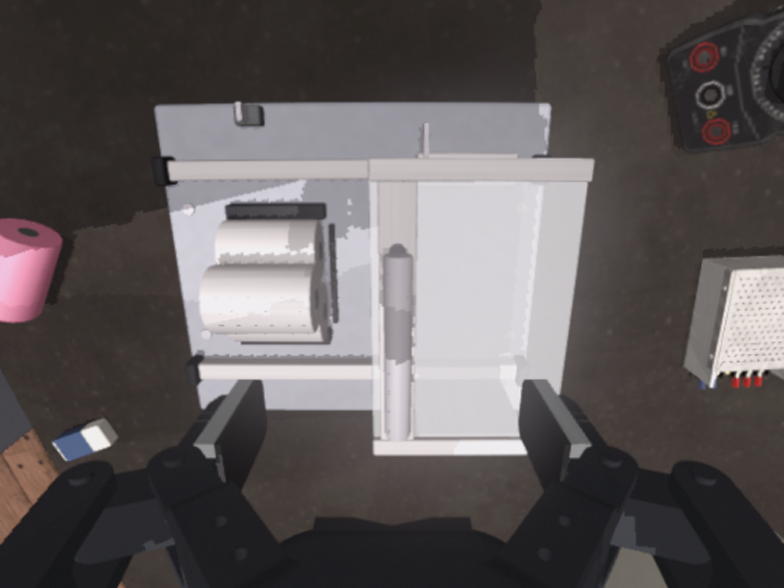

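View pics/sI.png

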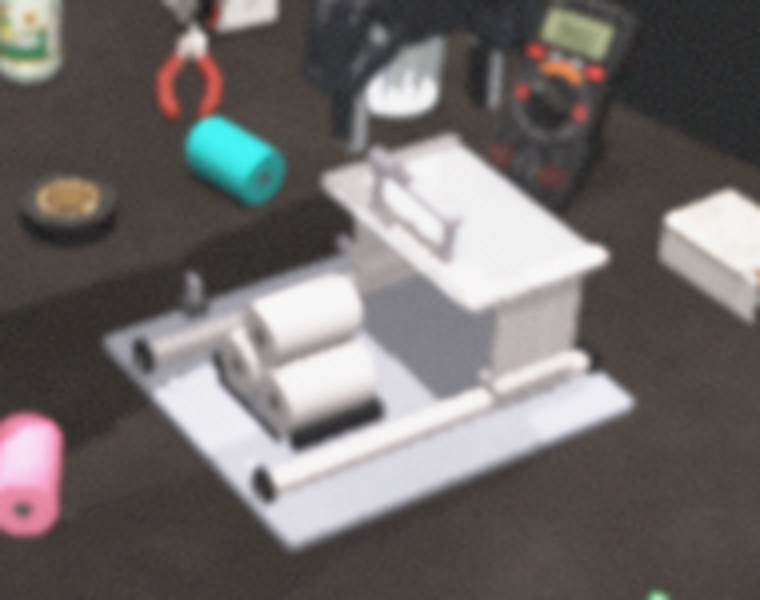

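```bash
python3 - <<'E'
from h import *
import pickle
np.set_printoptions(precision=1,suppress=True)
c=pickle.load(open("wI.pkl","rb"));A=pickle.load(open("wA.pkl","rb"))
a=np.radians(-12.7);Rf=np.array([[np.cos(a),-np.sin(a)],[np.sin(a),np.cos(a)]]);O=np.array([577,60.4])
f=lambda p:(p[:2]-O)@Rf
for u,v in [(398,253),(398,346),(398,438)]:
    p=onz(c,(u/1.4,v/1.4),138);print("bar",p,f(p))
print("tri L",tri([(c,(398/1.4,253/1.4)),(A,(366,104.8))]),"R",tri([(c,(398/1.4,438/1.4)),(A,(336.8,212.8))]))
print("tcp f",f(bot.get_obs()["ee_pos"]))
print("pointer",f(onz(c,(426/1.4,125/1.4),31)),"mark",f(onz(c,(238/1.4,108/1.4),31)))
save(c,"wIc",(150,60,330,130),4.4)
E
```

```text
bar [662.7  86.2 138. ] [77.9 44. ]
bar [654.3  48.1 138. ] [78.1  5. ]
bar [644.6   4.3 138. ] [ 78.3 -39.9]
tri L (array([662.5,  84.5, 131.1]), [np.float64(0.18627156584894874), np.float64(0.18627156584893642)]) R (array([644.5,   3.6, 137. ]), [np.float64(0.045845670076619), np.float64(0.04584567007666659)])
tcp f [77.3  0.4]
pointer [95.  95.5] mark [-13.4 105.2]
```

View pics/wIc.png

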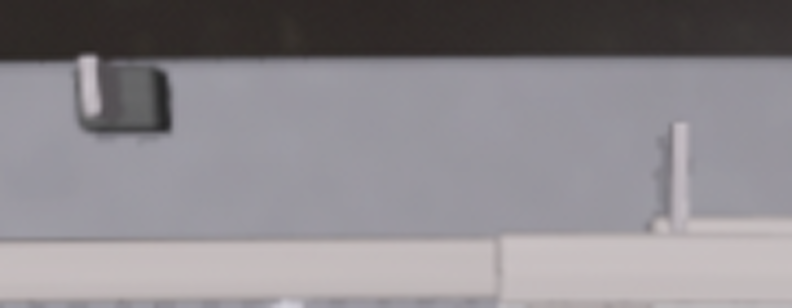

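Bar measured at x about 78, y 0–2 in the fixture, z about 134 (131 and 137 at its ends). Pointer (95, 95.5) as described; mark x about -13 (rough). Descend on the bar and grip.

```bash
python3 -m handwheel '{"translation":[[0.002,0,-0.02],[0.002,0,-0.035],[0.002,0,-0.043],[0.002,0,-0.047],[0.002,0,-0.047],[0.002,0,-0.047],[0.002,0,-0.047],[0.002,0,-0.047],[0.002,0,-0.047],[0.002,0,-0.047],[0.002,0,-0.047],[0.002,0,-0.047],[0.002,0,-0.047],[0.002,0,-0.047],[0.002,0,-0.047]],"delta_rot":[[0,0,0],[0,0,0],[0,0,0],[0,0,0],[0,0,0],[0,0,0],[0,0,0],[0,0,0],[0,0,0],[0,0,0],[0,0,0],[0,0,0],[0,0,0],[0,0,0],[0,0,0]],"jaw":[1,1,1,1,1,0.5,0,-0.4,-0.7,-1,-1,-1,-1,-1,-1]}' 70
python3 - <<'E'
from h import *
import pickle
c=snap("wrist");save(c,"wJ",None,1.4)
E
```

```text
clock: 12.7
ee_pos: [653.5, 44.0, 119.6]
tcp_rot: [3.111, -0.346, -0.003]
force: [-7.4, 1.1, 6.1]
gripper_width: 0.112
```

View pics/wJ.png

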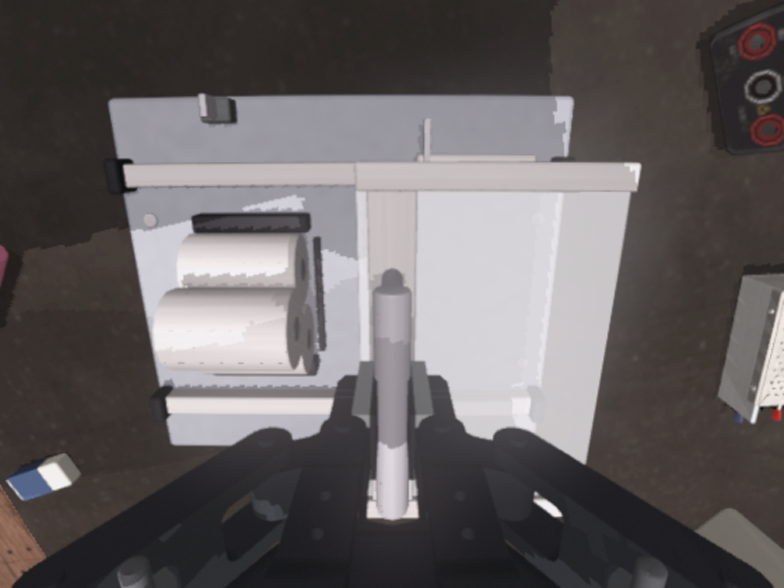

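Bar held between the pads (opening 0.112, about 10 mm), force modest. Pull about 95 mm along the rails first, then look.

```bash
python3 -m handwheel '{"translation":[[-0.005,0.001,0],[-0.015,0.0034,0],[-0.029,0.0065,0],[-0.043,0.0097,0],[-0.057,0.0128,0],[-0.071,0.016,0],[-0.083,0.0187,0],[-0.09,0.0203,0],[-0.093,0.021,0],[-0.093,0.021,0],[-0.093,0.021,0],[-0.093,0.021,0]],"delta_rot":[[0,0,0],[0,0,0],[0,0,0],[0,0,0],[0,0,0],[0,0,0],[0,0,0],[0,0,0],[0,0,0],[0,0,0],[0,0,0],[0,0,0]],"jaw":[-1,-1,-1,-1,-1,-1,-1,-1,-1,-1,-1,-1]}'
python3 - <<'E'
from h import *
import pickle
c=snap("wrist");pickle.dump(c,open("wK.pkl","wb"));save(c,"wK",None,1.4)
save(c,"wKc",(200,30,350,130),5)
E
```

```text
clock: 13.95
ee_pos: [561.7, 64.6, 119.6]
tcp_rot: [3.111, -0.346, 0.001]
force: [7.8, -1.1, -5.7]
gripper_width: 0.112
```

View pics/wK.png

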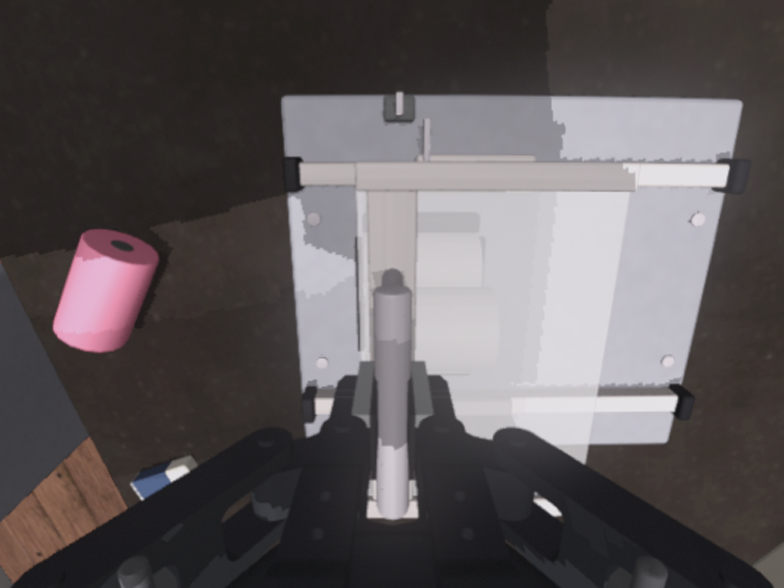

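View pics/wKc.png

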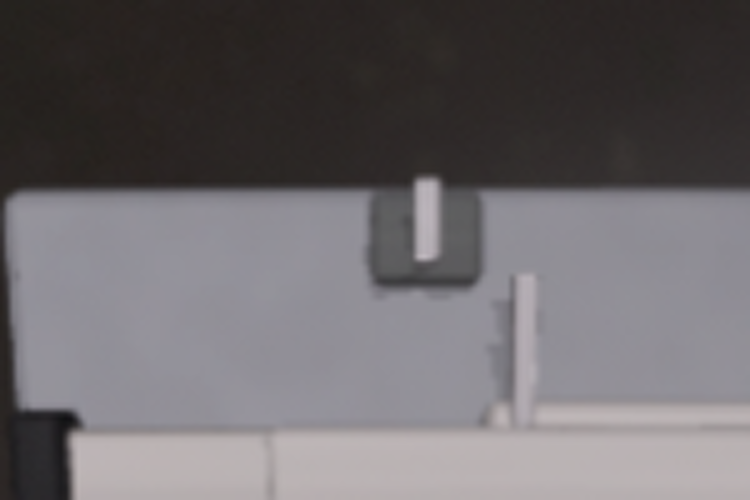

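```bash
cat > fm.py <<'E'
from h import *
np.set_printoptions(precision=2,suppress=True)
a=np.radians(-12.7);Rf=np.array([[np.cos(a),-np.sin(a)],[np.sin(a),np.cos(a)]]);O=np.array([577,60.4])
f=lambda p:(p[:2]-O)@Rf
E
python3 - <<'E'
from fm import *
import pickle
c=pickle.load(open("wK.pkl","rb"));I=pickle.load(open("wI.pkl","rb"))
m=(285.4,81.6);p=(305,85)
for z in (31,38): print(z,"mark",f(onz(c,m,z)),"pointer",f(onz(c,p,z)))
x=tri([(c,m),(I,(171.1,85.5))])[0];print("mark tri",x,f(x), "pull", f(bot.get_obs()["ee_pos"]))
s=snap("scene");save(s,"sK",(230,150,420,300),4)
E
```

```text
31 mark [-12.17  98.59] pointer [ 1.15 96.44]
38 mark [-12.29  98.08] pointer [ 0.62 96.  ]
mark tri [586.74 159.22  33.75] [-12.22  98.54] pull [-15.86   0.69]
```

View pics/sK.png

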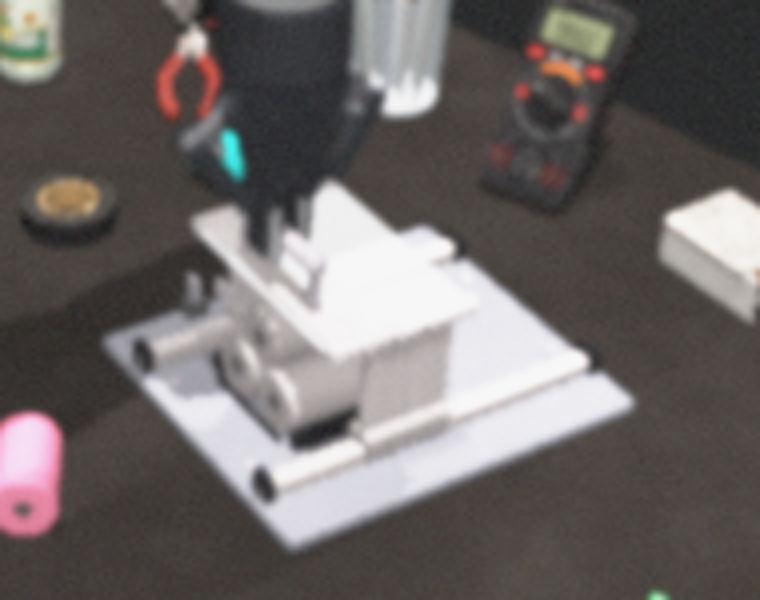

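13.3 mm to go; command about 14 to cover the spring's give.

```bash
python3 -m handwheel '{"translation":[[-0.004,0.001,0],[-0.008,0.0018,0],[-0.012,0.0027,0],[-0.014,0.003,0],[-0.014,0.003,0],[-0.014,0.003,0],[-0.014,0.003,0],[-0.014,0.003,0]],"delta_rot":[[0,0,0],[0,0,0],[0,0,0],[0,0,0],[0,0,0],[0,0,0],[0,0,0],[0,0,0]],"jaw":[-1,-1,-1,-1,-1,-1,-1,-1]}'
python3 - <<'E'
from h import *
import pickle
c=snap("wrist");pickle.dump(c,open("wL.pkl","wb"));save(c,"wL",None,1.4)
save(c,"wLc",(200,30,350,130),5)
d=snap("side");save(d,"dL",(190,150,350,290),4.5)
s=snap("scene");save(s,"sL",(230,150,420,300),4)
E
```

```text
clock: 14.85
ee_pos: [549.0, 67.4, 119.6]
tcp_rot: [3.111, -0.346, 0.006]
force: [8.4, -0.9, -6.6]
gripper_width: 0.11
```

View pics/wLc.png

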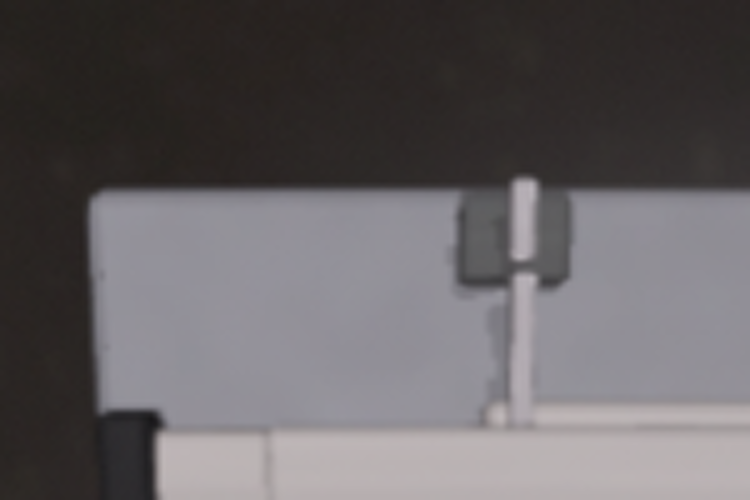

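View pics/wL.png

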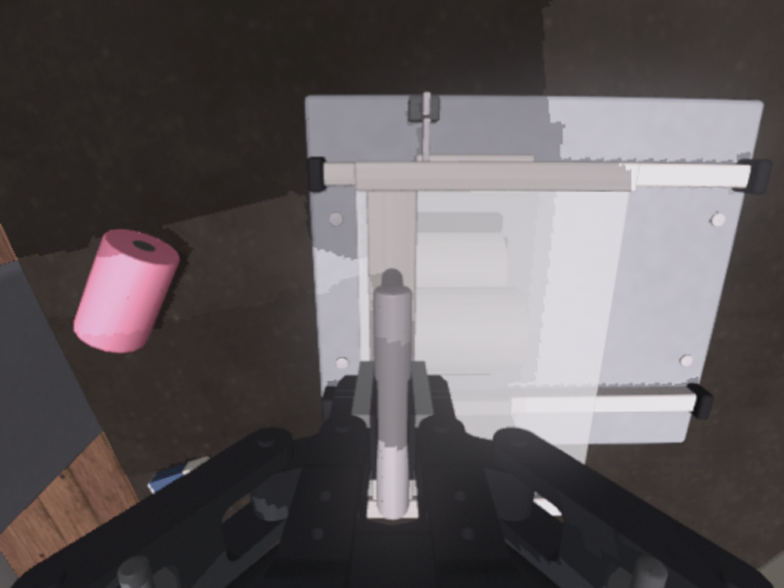

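View pics/sL.png

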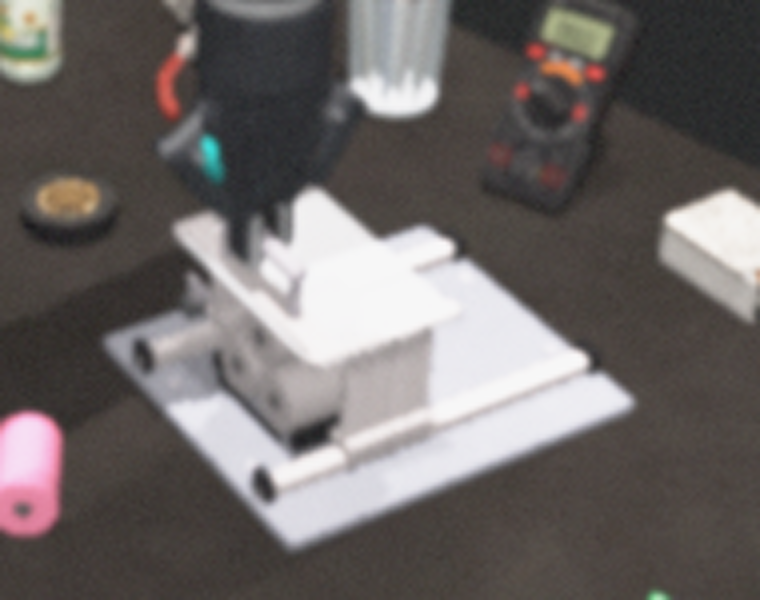

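The fins are in line (both at crop column 523), and through the clear plate the stack looks undisturbed. A short hold to confirm nothing creeps, then hand in.

```bash
python3 -m handwheel '{"translation":[[-0.001,0,0],[-0.001,0,0],[-0.001,0,0],[-0.001,0,0]],"delta_rot":[[0,0,0],[0,0,0],[0,0,0],[0,0,0]],"jaw":[-1,-1,-1,-1]}'
python3 - <<'E'
from fm import *
c=snap("wrist");save(c,"wM",(200,30,350,130),5)
im=cv2.cvtColor(c["color"],cv2.COLOR_RGB2GRAY)
for r in (70,75,78,88,92,100): print(r,290+int(np.argmax(im[r,290:320])),im[r,300:310])
o=bot.get_obs();print(o["ee_pos"],np.abs(o["joint_velocities"]).max(),o["force"])
E
```

```text
clock: 15.4
ee_pos: [549.5, 67.3, 119.7]
tcp_rot: [3.111, -0.347, 0.012]
force: [9.8, 0.6, -6.7]
gripper_width: 0.113
70 303 [ 90 130 167 176 173 147 109  94  91  92]
75 303 [ 89 131 166 176 173 152 114  95  94  94]
78 303 [ 96 151 172 174 170 144 111  96  95  96]
88 304 [126 105 152 172 174 170 145 127 125 128]
92 304 [116 105 154 173 174 170 151 145 148 148]
100 303 [119 113 157 174 172 167 154 149 148 148]
[549.47  67.27 119.66] 0.0015029128996893782 [ 8.61 -0.41 -6.  ]
```

View pics/wM.png

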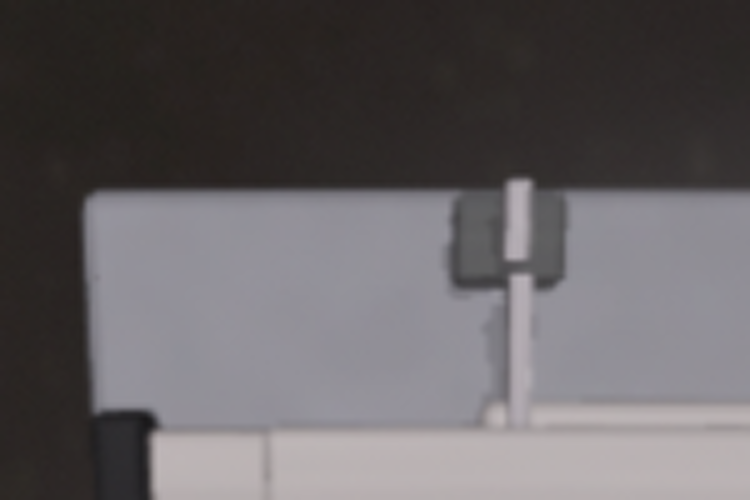

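Pointer and index agree to within about 0.5 mm, and the arm is at rest and still holding the bar. Handing in.

```bash
python3 -c "
from rig import bot
print(bot.close_job(), bot.get_obs()['clock'])"
```

```text
the job is handed in; nothing more can be done
the job is handed in; nothing more can be done
```

I laid the spare roller in the groove and let it go, then pulled the guard by its handle until the fins were in line. I handed the job in at about 15.5 s, still gripping the bar; no verdict was given.

- **Stack:** after release the spare roller measured about +1 mm lengthwise and 0.6 mm sideways in the fixture. The cradled rollers were within about 1 mm of their places. After the pull I checked the stack only by eye through the clear plate, and it looked undisturbed.
- **Guard:** the pointer and index agreed within about 0.5 mm in the last wrist picture (limit 5 mm). The arm was at rest, and the wrist read about 9 N along the pull, as expected from the spring.
- **Bystanders:** the tape, eraser and other things looked unmoved in the pictures I took. I did not measure them at the end.
- **Disagreements, all small:**
    - The plate corners triangulated at 4 to 8 mm high, against 10 mm given.
    - The two handle ends came out at 131 and 137 mm, against 134 mm.
    - With the bar gripped, the tool stood about 3 mm above its commanded height, with a vertical force of about 6 N that I did not look into.

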